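Let the thick glue stick roll out of its dispenser

ROBOT

A 6-joint arm with a two-finger parallel gripper is mounted at the origin on the work surface. World frame = base frame: x ahead of the robot, y to its left, z up, the work surface at z = 0. Lengths are in m, angles in rad, forces in N, time in s.
With the tool pointing down it reaches from about 0.35 to 0.85 m from the base axis. Payload 8.1 kg.
Tool frame: the origin (TCP) lies at the very end of the fingers, on their centre line; the grasp point (between the pads) lies 19 mm behind it; z points along the fingers, y is the line along which they close (so a half turn about z gives the same grasp; the last joint's range is limited). The gripper opens to 93 mm and grips with 3 to 60 N. Pads are 15 mm wide; open, the fingers measure 128 mm over their backs; the gripper's body (75 mm by 188 mm) begins 65 mm behind the grasp point.
Start: joints at [-1.382, 0.13, 1.488, -0, 1.523, -0.085], TCP at [0.162, -0.578, 0.219] pointing down, gripper open.
Joint ranges: [-2.96, 2.96], [-0.89, 2.26], [0.02, 2.5], [-1.34, 4.48], [0, 2.73], [-2.66, 2.66]. Speed limits (rad/s): [2.39, 2.39, 2.79, 3.14, 3.14, 3.14].

INTERFACE

Orientations are given as [roll, pitch, yaw] about the fixed x, y, z axes, in that order (R = Rz(yaw) Ry(pitch) Rx(roll)).
In Python, from cell import get_state, viewer, r gives the robot as it stands.
- The arm moves only by the tool send_rows, never from a script. Its argument "rows" is a list that holds one entry, the list of rows, each a list of 4 numbers: the shift along the tool's x, y, z in cm, then the turn about the tool's z in degrees. In form: [[[tx, ty, tz, roll], ...]]. A call has exactly 5 rows; each row is the pose to reach, as a shift and turn from the pose commanded when the call began, along the tool's axes at that moment; what a row does not reach only later rows make up. A row lasts 1/8 s, in which the tool goes at most 62.5 mm and 10.7 degrees, less where a joint would pass 70% of its speed; a pose out of reach is approached as far as the arm can. A call with a gripper value outside its range is refused whole. "fingers" is the finger opening in cm, from 0 to 9.3, set as the call begins (left out, the last holds). The fingers move at their own pace and stop on an object; "newtons" is the grip in N (left out, the last holds). Time passes only in rows, so rows that repeat a pose let the fingers close, or fill a call up. It gives the time, the measured TCP pose, the force, the opening and the grip force at its end, in the units of the state.
- get_state(): the state, without advancing time (a new reading comes with each control period).
- viewer.grab_frame(name): name is "scene" or "side" or "wrist"; returns (picture, depth): 384x512x3 uint8, red, green, blue; 384x512 float32, m along the optical axis (not along the pixel's ray), 0 where there is no reading.
- viewer.calibration(name): a dict with "camera_matrix" (3x3 intrinsics, pixels), "extrinsics" (4x4, takes a point from camera to world coordinates). Camera axes: x right, y up, looking along -z (the intrinsics and any distortion apply to the point x, -y, -z); pixel columns grow to the right and rows downward; lengths in m; the calibration is good to about 2 mm. The wrist camera is an equidistant fisheye: a pixel r from the principal point sees the ray r / f radians off the axis. A picture is of the moment at which its call begins: read the wrist's pose just before it. calibration takes no time and is no camera call; for the wrist camera it gives the pose at the moment of the call.
- r.job_done(): hands the job in; it is judged then, once.
Trained networks look in the newest picture that a camera, given by its name, has taken for a name from the list of things; names that differ only in an ending like _2 or _b are one class to them, and where a whole thing is asked for, a point or a joint stands for the part that bears it (a point fixed in the world has none). Each returns a list of dicts, best first, with "conf" (0 to 1); they miss things now and then, are a little off and sometimes report something else, mostly with a low value. They report only what shows in the picture. A call takes as long as a camera call.
- viewer.spot_in(camera, name): "point" ([x, y, z] in m, in the coordinates of the camera as it stood for that picture, good to about 4 mm: the middle of the surface that is visible of it).
- viewer.spot_point(camera, name): "point" ([x, y, z] in m, in the coordinates of the camera as it stood for that picture, good to about 4 mm: a listed point, or the origin of a listed thing).
The state is a dict: "time": time; "joint_positions": joint angles; "qd": joint speeds; "tau": joint torques, N m; "eef_pos": TCP position; "tool_rot": TCP orientation; "wrist_force": force on the tool from outside, world axes, zero at the start; "torque": the same for the moment, N m; "width": finger opening in m; "grasp_force": force on a finger pad.
Only numpy, scipy, OpenCV 4.12 (cv2) and the standard library are available. Lean on these libraries where they do the work, as an engineer would, in place of code of your own. Each camera call takes 0.05 s, during which the arm holds its last target. There are 200 camera calls.

TASK

A visitor across the desk needs the thick glue stick. With the fingertips press down the paddle of the dispenser that holds it, keep it down until the stick has rolled under the lifted gate and lies against the lip of the tray, then let the paddle come back up so that the gate shuts. Do not touch either glue stick, do not work the other dispenser, and leave everything else on the desk where it stands.

Things in the scene. Friction and masses are not known exactly. Their poses are not given: they have to be found in the camera images.
- stick_thick: the thick glue stick: white cylinder with a grey cap, 32 mm in diameter, 110 mm long; origin at its centre, own y axis along its length (it rolls, so x and z turn). It lies across the ramp of its dispenser behind the shut gate, loose, and rolls down as soon as the gate is lifted enough.
- dispenser_thick: the dispenser that holds the thick glue stick; the two are alike: fixed plywood chute 135 mm wide, 225 long. Origin at desk level; x runs down the ramp to the tray, y across. Ramp 12 degrees, from x = -50 mm (56 high) to a lip, 58 mm tall, at x = 120; shut gate at x = 30; tray between gate and lip (a stick lying in it is centred at x = 100 to 112). Side walls 33 above the ramp; two posts, 120 tall, at x = -60 carry the pivot, 110 high.
- paddle_thick (a point): black press paddle of the dispenser that holds the thick glue stick, 36 (x) by 30 (y) by 6 mm; origin at the centre of its upper face, 120 mm above the desk at rest; z out of that face, x along the rocker to the pivot (100 mm along x, 10 mm below the origin) and the tray. It overhangs the uphill end, nothing beneath. Fully pressed, its centre sinks 42 mm and moves 13 mm towards the tray.
- rocker_thick (a joint): rocker of the dispenser that holds the thick glue stick (steel bar 20 mm wide over the ramp, paddle on one end, open gate frame, 90 mm wide, on the other), rad: 0 = gate shut, 0.42 = paddle fully down, gate fully up, some 50 mm over the ramp (the thick stick passes from about 0.25). A spring shuts it when released; the press takes 2 to 3.5 N.
- stick_slim: the slim glue stick: white cylinder with a grey cap, 18 mm in diameter, 88 mm long; origin at its centre, own y axis along its length (it rolls, so x and z turn). It lies across the ramp of its dispenser behind the shut gate, loose, and rolls down as soon as the gate is lifted enough.
- dispenser_slim: the dispenser that holds the slim glue stick; the two are alike: fixed plywood chute 135 mm wide, 225 long. Origin at desk level; x runs down the ramp to the tray, y across. Ramp 12 degrees, from x = -50 mm (56 high) to a lip, 58 mm tall, at x = 120; shut gate at x = 30; tray between gate and lip (a stick lying in it is centred at x = 100 to 112). Side walls 33 above the ramp; two posts, 120 tall, at x = -60 carry the pivot, 110 high.
- paddle_slim (a point): black press paddle of the dispenser that holds the slim glue stick, 36 (x) by 30 (y) by 6 mm; origin at the centre of its upper face, 120 mm above the desk at rest; z out of that face, x along the rocker to the pivot (100 mm along x, 10 mm below the origin) and the tray. It overhangs the uphill end, nothing beneath. Fully pressed, its centre sinks 42 mm and moves 13 mm towards the tray.
- rocker_slim (a joint): rocker of the dispenser that holds the slim glue stick (steel bar 20 mm wide over the ramp, paddle on one end, open gate frame, 90 mm wide, on the other), rad: 0 = gate shut, 0.42 = paddle fully down, gate fully up, some 50 mm over the ramp (the thick stick passes from about 0.25). A spring shuts it when released; the press takes 2 to 3.5 N.
- stamp: wooden-handled rubber stamp, turned, 38 mm in diameter, 68 mm tall; bystander, origin at the centre of its underside.
- mug: white mug, 80 mm in diameter, 92 mm tall, handle at +y; bystander, origin at the centre of its underside.
- stapler: desk stapler, 135 x 34 mm, 50 mm tall, length along x; bystander, origin at the centre of its underside.
- pen_cup: dark metal pen cup with pens, 80 mm in diameter, 155 mm tall with its pens; bystander, origin at the centre of its underside.
- punch: hole punch, 110 x 100 mm, 72 mm tall; bystander, origin at the centre of its underside.
- tape_roll: roll of brown tape lying flat, 68 mm in diameter, 24 mm tall; bystander, origin at the centre of its underside.

How it is judged:
By the outcome, as a careful person would: the job done as asked, in the order asked, and still so for the second after the job is handed in, with the robot touching nothing.
It also fails if it takes over 30 s, if anything falls off the work surface, if the arm or the gripper's body presses on something with over 40 N, if the wrist force passes 120 N, or if a joint passes its speed limit or range.

## Working session

There is one attempt and no reset: what is moved stays moved. The work goes in short steps, Python scripts to look and compute and a tool call to move; the robot and the scene stay as the last step left them, time stands still between calls to the robot, and variables do not carry over. Pictures are saved under pics/ and viewed, at most 10 in all, crops included, and the job is handed in when it is done.

Besides the shell and the picture viewer there is one more tool, called after "Request:" as name([rows], argument=value, ...), one row to a line, values as JSON. send_rows: Moves the arm, as the interface text tells. Its arguments: {"type":"object","properties":{"rows":{"type":"array"},"fingers":{"type":"number"},"newtons":{"type":"number"}},"required":["rows"]}

```bash
mkdir -p pics; cat > h.py <<'E'
import numpy as np, cv2
from cell import get_state, viewer, r
def w(cam,p):
    T=np.array(viewer.calibration(cam)["extrinsics"]); return T[:3,:3]@np.array(p)+T[:3,3]
def px(cam,P):
    c=viewer.calibration(cam);T=np.linalg.inv(np.array(c["extrinsics"]));p=T[:3,:3]@P+T[:3,3];K=np.array(c["camera_matrix"])
    return [K[0,0]*p[0]/-p[2]+K[0,2],K[1,1]*-p[1]/-p[2]+K[1,2]]
E
python3 - <<'E'
from h import *
for cam in("scene","side"):
    im,d=viewer.grab_frame(cam);cv2.imwrite(f"pics/{cam}0.png",im[:,:,::-1])
    for n in("stick_thick","stick_slim","paddle_thick","paddle_slim","dispenser_thick","dispenser_slim"):
        for q in viewer.spot_point(cam,n)[:3]:
            P=w(cam,q["point"]);print(cam,n,round(q["conf"],2),P.round(3),np.round(px(cam,P)))
s=get_state();print(s["time"],s["eef_pos"],s["tool_rot"],s["width"],s["wrist_force"])
E
```

```text
scene stick_thick 0.66 [0.549 0.011 0.003] [250. 206.]
scene stick_thick 0.59 [0.672 0.177 0.063] [330. 196.]
scene stick_slim 0.54 [ 0.664 -0.167  0.049] [211. 259.]
scene paddle_thick 0.85 [0.513 0.243 0.121] [314. 134.]
scene paddle_slim 0.65 [ 0.484 -0.159  0.121] [176. 188.]
scene paddle_slim 0.2 [0.676 0.18  0.062] [331. 197.]
scene dispenser_thick 0.66 [0.662 0.184 0.002] [326. 207.]
scene dispenser_thick 0.37 [0.548 0.013 0.003] [250. 205.]
scene dispenser_slim 0.87 [ 0.64  -0.161  0.005] [210. 260.]
side stick_thick 0.59 [ 0.479 -0.159  0.123] [232. 238.]
side stick_thick 0.56 [0.669 0.18  0.061] [267. 168.]
side stick_thick 0.54 [ 0.427  0.398 -0.001] [180. 163.]
side stick_slim 0.68 [ 0.663 -0.16   0.052] [308. 244.]
side paddle_thick 0.65 [0.512 0.247 0.121] [210. 149.]
side paddle_slim 0.83 [ 0.478 -0.156  0.118] [232. 238.]
side dispenser_thick 0.79 [0.658 0.188 0.   ] [262. 184.]
side dispenser_slim 0.72 [0.51  0.246 0.12 ] [210. 149.]
side dispenser_slim 0.63 [ 0.641 -0.164  0.001] [299. 262.]
0.7 [ 0.16224278 -0.57766113  0.21865348] [3.14156070e+00 1.02225409e-05 2.73794051e-01] 0.09285998794813112 [ 0.31575009 -0.18257098  0.50324145]
```

View pics/scene0.png

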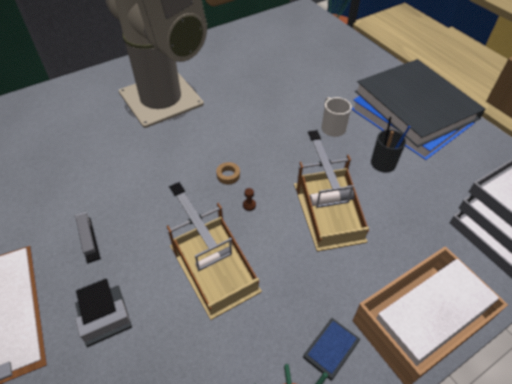

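View pics/side0.png

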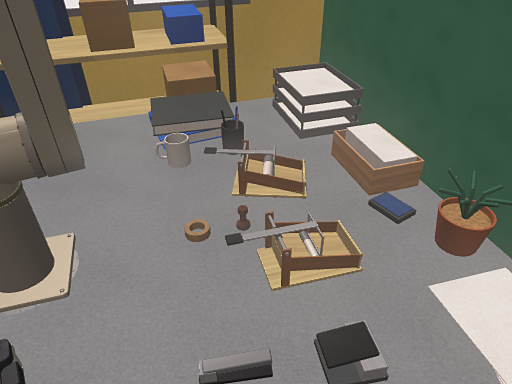

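```bash
python3 - <<'E'
from h import *
a=cv2.imread("pics/scene0.png");b=cv2.imread("pics/side0.png")
c=lambda i,x,y:cv2.resize(i[y:y+75,x:x+100],(400,300),interpolation=cv2.INTER_CUBIC)
cv2.imwrite("pics/c.png",np.vstack([np.hstack([c(a,280,155),c(a,165,220)]),np.hstack([c(b,220,125),c(b,260,205)])]))
for cam in("scene","side"):
    viewer.grab_frame(cam)
    for n in("mug","pen_cup","paddle_thick","paddle_slim","stick_thick"):
        for q in viewer.spot_point(cam,n)[:2]:
            P=w(cam,q["point"]);print(cam,n,round(q["conf"],2),P.round(3),np.round(px(cam,P)))
E
```

```text
scene mug 0.92 [ 0.429  0.4   -0.   ] [333. 129.]
scene mug 0.53 [0.548 0.011 0.002] [250. 206.]
scene pen_cup 0.92 [0.624 0.43  0.003] [383. 162.]
scene paddle_thick 0.71 [0.512 0.245 0.118] [315. 135.]
scene paddle_thick 0.44 [0.548 0.009 0.001] [249. 206.]
scene paddle_slim 0.76 [ 0.482 -0.159  0.121] [176. 188.]
scene stick_thick 0.68 [ 0.665 -0.163  0.047] [213. 259.]
scene stick_thick 0.63 [0.675 0.18  0.059] [331. 197.]
side mug 0.76 [0.428 0.399 0.004] [180. 161.]
side pen_cup 0.98 [0.619 0.427 0.002] [232. 149.]
side paddle_thick 0.95 [0.507 0.244 0.12 ] [209. 150.]
side paddle_thick 0.49 [0.547 0.011 0.   ] [243. 226.]
side paddle_slim 0.74 [ 0.477 -0.156  0.121] [231. 237.]
side paddle_slim 0.26 [ 0.666 -0.158  0.053] [309. 243.]
side stick_thick 0.63 [0.671 0.179 0.06 ] [267. 168.]
```

View pics/c.png

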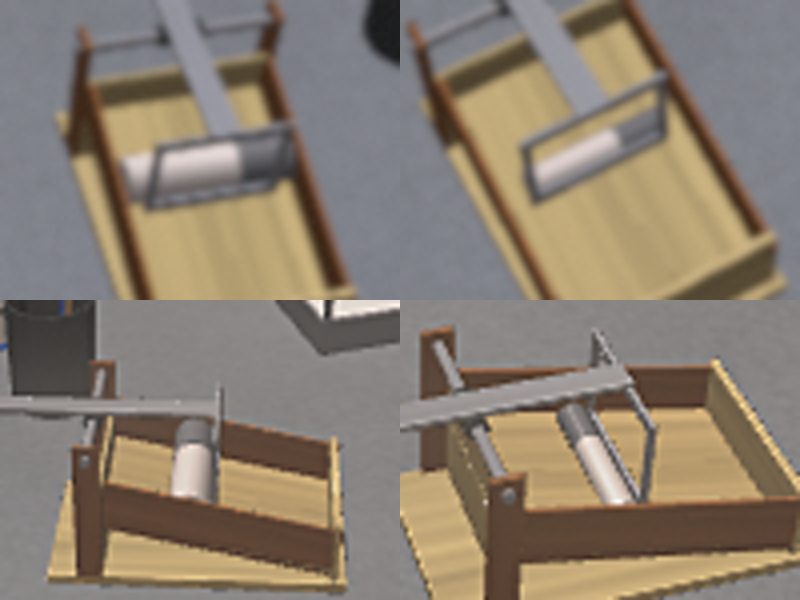

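Request:
send_rows([
  [[3.7,-4.7,0,0],[7.4,-9.3,0,0],[11.2,-14,0,0],[14.9,-18.6,0,0],[18.6,-23.3,0,0]],
], fingers=0)

```text
time: 1.92
eef_pos: [0.2788, -0.3014, 0.2188]
tool_rot: [3.141, -0.001, 0.273]
wrist_force: [1.0, -0.5, -0.6]
width: 0.0473
grasp_force: 0.0
```

Request:
send_rows([
  [[3.7,-4.7,0,0],[7.4,-9.3,0,0],[11.2,-14,0,0],[14.9,-18.6,0,0],[18.6,-23.3,0,0]],
])

```text
time: 2.55
eef_pos: [0.395, -0.0266, 0.2191]
tool_rot: [3.141, -0.001, 0.274]
wrist_force: [1.5, -1.6, -0.6]
width: 0.0011
grasp_force: 0.0
```

Request:
send_rows([
  [[3.7,-4.7,0,0],[7.4,-9.3,0,0],[11.2,-14,0,0],[14.9,-18.6,0,0],[18.6,-23.3,0,0]],
])

```text
time: 3.18
eef_pos: [0.5111, 0.2483, 0.2188]
tool_rot: [3.141, -0.001, 0.274]
wrist_force: [1.1, -1.5, 0.9]
width: 0.0003
grasp_force: 0.0
```

Request:
send_rows([
  [[0,0,0,9.3],[0,0,0,18.6],[0,0,0,28],[0,0,0,37.3],[0,0,0,37.3]],
])

```text
time: 3.8
eef_pos: [0.5105, 0.2462, 0.2186]
tool_rot: [-3.142, -0.0, -0.376]
wrist_force: [0.9, -0.2, 0.6]
width: 0.0005
grasp_force: 0.0
```

```bash
python3 - <<'E'
from h import *
from scipy.spatial.transform import Rotation as R
P=[];Q=[]
for cam in("scene","side"):
    im,_=viewer.grab_frame(cam);cv2.imwrite(f"pics/{cam}1.png",im[:,:,::-1])
    for n in("paddle_thick","dispenser_thick"):
        for q in viewer.spot_point(cam,n)[:1]: print(cam,n,q["conf"],w(cam,q["point"]).round(3))
s=get_state();print(s["time"],s["eef_pos"],s["tool_rot"],s["width"],s["joint_positions"],s["wrist_force"])
print("to paddle, tool axes cm",R.from_euler("xyz",s["tool_rot"]).inv().apply(np.array([.511,.245,.12])-s["eef_pos"])*100)
E
```

```text
scene paddle_thick 0.82 [0.514 0.244 0.116]
scene dispenser_thick 0.68 [0.665 0.186 0.003]
side paddle_thick 0.87 [0.51  0.244 0.122]
side dispenser_thick 0.78 [0.657 0.185 0.002]
4.1 [0.51047208 0.24617081 0.21864874] [-3.14153404e+00 -2.22156407e-06 -3.75704485e-01] 0.0002517755421277187 [3.58845691e-01 4.07267099e-02 1.58299356e+00 4.20699888e-05
 1.51783144e+00 2.30534428e+00] [ 0.39575364  0.40360965 -0.30642006]
to paddle, tool axes cm [0.09204802 0.09012215 9.86486932]
```

Request:
send_rows([
  [[-0.1,0.1,3,0],[-0.2,0.1,6,0],[-0.2,0.1,8,0],[-0.2,0.1,9,0],[-0.2,0.1,9.3,0]],
])

```text
time: 4.72
eef_pos: [0.5083, 0.246, 0.1255]
tool_rot: [3.141, 0.0, -0.377]
wrist_force: [1.0, 0.5, 0.6]
width: 0.0002
grasp_force: 0.0
```

Request:
send_rows([
  [[0.1,0,0.9,0],[0.3,0,1.8,0],[0.6,0,2.7,0],[0.9,0,3.5,0],[1.1,0,4.1,0]],
])

```text
time: 5.35
eef_pos: [0.5182, 0.242, 0.0838]
tool_rot: [3.141, 0.001, -0.377]
wrist_force: [-3.7, 2.8, 2.3]
width: 0.0008
grasp_force: 2.0
```

Request:
send_rows([
  [[0,0,0,0],[0,0,0,0],[0,0,0,0],[0,0,0,0],[0,0,0,0]],
])

```text
time: 5.98
eef_pos: [0.5184, 0.2419, 0.0847]
tool_rot: [3.142, -0.0, -0.377]
wrist_force: [-4.4, 1.5, 1.9]
width: 0.0004
grasp_force: 1.9
```

```bash
python3 - <<'E'
from h import *
ims=[]
for cam in("scene","side"):
    im,_=viewer.grab_frame(cam);ims.append(im[100:300,150:400,::-1])
    for n in("stick_thick","dispenser_thick"):
        for q in viewer.spot_point(cam,n)[:2]: print(cam,n,round(q["conf"],2),w(cam,q["point"]).round(3))
cv2.imwrite("pics/p2.png",cv2.resize(np.hstack(ims),(800,320),interpolation=cv2.INTER_CUBIC))
s=get_state();print(s["time"],s["eef_pos"],s["wrist_force"])
E
```

```text
scene stick_thick 0.69 [0.758 0.145 0.041]
scene dispenser_thick 0.78 [0.663 0.184 0.003]
side stick_thick 0.75 [0.754 0.146 0.043]
side stick_thick 0.29 [ 0.478 -0.157  0.119]
side dispenser_thick 0.91 [0.66  0.186 0.002]
6.275 [0.51846246 0.2419149  0.0846395 ] [-4.52361483  0.47225116  2.7506944 ]
```

View pics/p2.png

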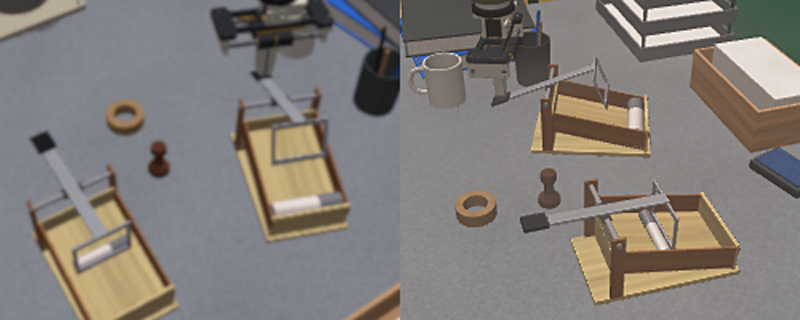

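The gate is up and the thick stick lies against the lip (about x = 103 mm in the dispenser frame). The slim dispenser is untouched, so I'll release the paddle by retracing the path.

Request:
send_rows([
  [[-0.2,0,-0.7,0],[-0.5,0,-1.5,0],[-0.8,0,-2.4,0],[-1,0,-3.3,0],[-1.1,0,-4.2,0]],
])

```text
time: 6.9
eef_pos: [0.5079, 0.2461, 0.1272]
tool_rot: [3.142, 0.0, -0.377]
wrist_force: [0.3, 0.3, -0.2]
width: 0.0005
grasp_force: 0.0
```

Request:
send_rows([
  [[0,0,-1,0],[0,0,-3,0],[0,0,-6,0],[0,0,-9,0],[0,0,-9,0]],
])

```text
time: 7.52
eef_pos: [0.5101, 0.2467, 0.2208]
tool_rot: [-3.137, -0.005, -0.377]
wrist_force: [0.1, 0.4, 0.4]
width: 0.0005
grasp_force: 0.0
```

Request:
send_rows([
  [[0,0,0,0],[0,0,0,0],[0,0,0,0],[0,0,0,0],[0,0,0,0]],
])

```text
time: 8.15
eef_pos: [0.5082, 0.246, 0.2164]
tool_rot: [3.141, 0.0, -0.377]
wrist_force: [0.5, -0.2, -0.4]
width: 0.0006
grasp_force: 0.0
```

```bash
python3 - <<'E'
from h import *
ims=[]
for cam in("scene","side"):
    im,_=viewer.grab_frame(cam);ims.append(im[100:300,150:400,::-1])
    for n in("stick_thick","paddle_thick"):
        for q in viewer.spot_point(cam,n)[:1]: print(cam,n,round(q["conf"],2),w(cam,q["point"]).round(3))
cv2.imwrite("pics/p3.png",cv2.resize(np.hstack(ims),(800,320),interpolation=cv2.INTER_CUBIC))
s=get_state();print(s["time"],s["eef_pos"],s["wrist_force"])
E
```

```text
scene stick_thick 0.94 [0.759 0.146 0.039]
scene paddle_thick 0.7 [0.515 0.243 0.121]
side stick_thick 0.59 [0.754 0.149 0.04 ]
side paddle_thick 0.95 [0.512 0.246 0.123]
8.45 [0.50825037 0.24602296 0.21669982] [-0.29134242  0.63566002  0.16043484]
```

View pics/p3.png

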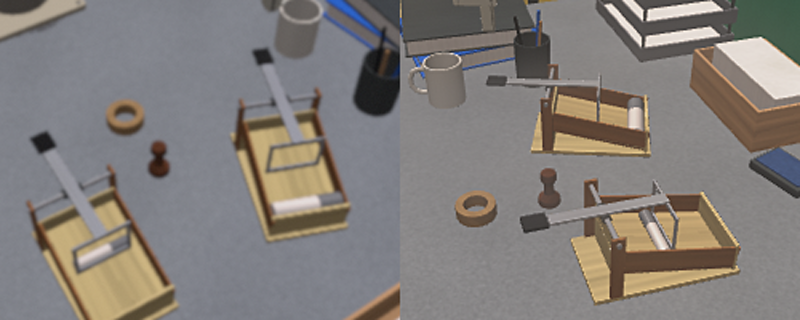

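The gate is shut, the paddle is back at 120 mm, the thick stick is at the lip, and the arm is clear of everything.

```bash
python3 -c "
from cell import r
print(r.job_done())"
```

```text
the job is handed in; nothing more can be done
None
```

The job is handed in: the thick glue stick lies against the tray lip with its gate shut again, and in the last pictures the slim dispenser and the nearby desk items stand where they were.

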